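Lock the high-voltage test box

ROBOT

A 6-joint arm with a two-finger parallel gripper is mounted at the origin on the work surface. World frame = base frame: x ahead of the robot, y to its left, z up, the work surface at z = 0. Lengths are in m, angles in rad, forces in N, time in s.
With the tool pointing down it reaches from about 0.325 to 0.9 m from the base axis. Payload 3.5 kg.
Tool frame: the origin (TCP) lies at the very end of the fingers, on their centre line; the grasp point (between the pads) lies 19 mm behind it; y points along the fingers, x is the direction in which the jaws open and shut, and the axes are right-handed (so a half turn about y gives the same grasp; the last joint's range is limited). The gripper opens to 85 mm and grips with 20 to 120 N. Pads are 22 mm wide; open, the fingers measure 114 mm over their backs; the gripper's body (76 mm by 85 mm) begins 54 mm behind the grasp point. The pads swing forward as they close: fully open they stand 13 mm farther back than shut.
Start: joints at [1.172, 0.276, -0.026, 1.268, 0, 1.467], TCP at [0.182, 0.598, 0.231] pointing down, gripper open.
Joint ranges: [-3.12, 3.12], [-0.85, 1.88], [-1.08, 1.24], [-1.95, 2.15], [-1.57, 1.53], [-3.14, 3.14]. Speed limits (rad/s): [2.57, 2.57, 3.14, 3.14, 3.14, 3.14].

INTERFACE

Orientations are given as a rotation vector (axis times angle).
In Python, from station import sense, vision, hand_in gives the robot as it stands.
- The arm moves only by the tool step_arm, never from a script. Its argument "series" is a list that holds one entry, the list of rows, each a list of 5 numbers: the shift along the tool's x, y, z in units of 40 mm (1.0 is 40 mm), then the turn about the tool's y in units of 6 degrees (1.0 is 6 degrees), then the finger opening in mm, from 0 to 85.4. A call has 1 to 10 rows; each row shifts and turns the commanded pose from where the row before left it, along the tool's axes as they then stand; what a row does not reach is not made up. A row lasts 1/12 s, in which the tool goes at most 41.7 mm and 7.16 degrees, less where a joint would pass 70% of its speed; a pose out of reach is approached as far as the arm can. A call is refused whole if a number of a shift passes 1 or a number of a turn 1, either way. A call with a gripper value outside its range is refused whole. The fingers move at their own pace and stop on an object; "force" is the grip in N (left out, the last holds). Time passes only in rows, so rows that do not move let the fingers close. It gives the time, the measured TCP pose, the force and the opening at its end, in the units of the state.
- sense(): the state, without advancing time (a new reading comes with each control period).
- vision.grab_frame(name): name is "scene" or "top" or "wrist"; returns a dict with "image" (384x512x3 uint8, red, green, blue), "vertical_fov" (degrees; the focal length in pixels is half the picture's height over the tangent of half this angle, whatever the lens; pixels are square), "cx", "cy" (the principal point, pixels), "rvec" (rotation vector, rad) and "tvec" (3), from world to camera coordinates, as OpenCV has them. Camera axes: x right, y down, z forward; pixel columns grow to the right and rows downward; lengths in m; the calibration is good to about 2 mm. A picture is of the moment at which its call begins. There is no depth.
- hand_in(): hands the job in, once; it reports no verdict.
The state is a dict: "clock": time; "joint_pos": joint angles; "dq": joint speeds; "joint_torque": joint torques, N m; "tool_pos": TCP position; "orientation": TCP orientation; "contact_force": force on the tool from outside, world axes, zero at the start; "torque": the same for the moment, N m; "grip_width": finger opening in m.
Only numpy, scipy, OpenCV 4.12 (cv2) and the standard library are available. Lean on these libraries where they do the work, as an engineer would, in place of code of your own. Each camera call takes 0.05 s, during which the arm holds its last target. There are 200 camera calls.

TASK

Lock the high-voltage test box before it is powered: push the yellow peg of the red disc on its lid, either way round, until the disc's slot lines up with the sliding bolt, then push the bolt's yellow head so that the bolt passes through the disc and on under the bridge of the keeper, until it is fully home with its head against the guide. The bolt stays down in its guide throughout: slide it, do not lift it; and leave the bottle, the pot and the screwdriver where they are.

Things in the scene. Friction and masses are not known exactly. Their poses are not given: they have to be found in the camera images.
- testbox: White-lidded black box fixed to the bench, 315 x 185 mm, lid top 45 mm above the bench. Origin on the bench straight below the disc's axis; x along the bolt's travel, from its head to the keeper; z up. The lid spans box x -235 to +80 mm, y -130 to +55 mm. Guide, disc and keeper stand in line along y = 0. All heights below are above the bench.
- guide (a point): Mid-point between the two fixed aluminium guide cheeks that the bolt runs between, at their top, height 64 mm. They span box x = -80 to -41 mm, gap 14 mm, 36 mm wide over all. Dark guide floor under the bolt: 36 mm wide, box x = -225 to -40 mm, top at height 50 mm.
- keeper (a point): Centre of the top of the fixed aluminium keeper, a bridge over the bolt's path beyond the disc: box x = 41 to 60 mm, 36 mm wide, top at height 70 mm, opening 18 mm wide.
- disc (a joint): Angle (rad) of the red slotted disc, counterclockwise from above. 0 or pi: slot in line with the bolt. The peg's direction in the box's frame is this angle - pi/2: 0 puts it to box -y, pi/2 towards the keeper, pi to +y. Starts at 0.75 to 2.4; stops at -0.3 and pi + 0.3. About 2.5 N at the peg turns it; it stays where left. Within 0.12 rad of in line the bolt's nose enters and centres it.
- disc_centre (a point): Centre of the red disc's top face, on its axis, 65 mm above the bench. Disc diameter 72 mm; its x axis runs along the slot. The slot is open on top, 18 mm wide, 16 mm deep, right across the disc through its centre.
- disc_peg (a point): Centre of the top of the yellow peg that stands on the disc: round, 12 mm in diameter, 26 mm from the disc's axis, at right angles to the slot. It rises 33 mm above the disc, its top 98 mm above the bench.
- bolt: Loose sliding bolt, 220 g, in the guide. Origin below the centre of the head's rear face, at the underside; x to the nose. Head: yellow, 14 mm long, 26 wide, 24 tall. Steel shaft 12 wide, 14 tall, to x = 150 mm, last 10 mm tapered to 5. Starts 7 to 18 mm short of the disc; slides freely 99 to 110 mm home, where the head meets the guide cheeks and the origin is at box x = -94 mm.
- bolt_push (a point): Centre of the flat rear face of the bolt's yellow head, 12 mm above the guide floor (62 mm above the bench): the place to push, towards the bolt's x.
- bolt_nose (a point): Tip of the bolt's nose, half-way up the shaft; at x = +56 mm in the box's frame when fully home.
- bottle_mid (a point): Middle of a standing clear water bottle, 62 mm in diameter, 200 mm tall, loose on the bench: leave alone.
- pot_mid (a point): Middle of a small white parts pot, 84 mm across, 50 mm tall, loose on the bench: leave alone.
- screwdriver: Blue-handled screwdriver, 170 mm long, about 25 mm thick, lying loose on the lid along the bolt's direction, about 90 mm to the side of the bolt (box -y): leave alone.
Not all that is in view belongs to the job. What is meant by the bolt is not green or orange, and is the smaller of those in its own colour.

How it is judged:
On the way, in this order (a step that is already met when the one before it is completed fails the run):
1. the disc's slot is lined up with the bolt, within 0.17 rad, while the bolt's nose is still outside the slot's middle (angle between the x axis of disc_centre and the x axis of testbox, either way round below 0.17 rad and x of bolt_nose in the frame of testbox below 0 m), for 0.1 s.
2. the bolt is through the disc and fully home in the keeper (x of bolt_nose in the frame of testbox above 0.052 m and y of bolt_nose in the frame of testbox between -0.006 and 0.006 m and z of bolt_nose in the frame of testbox below 0.063 m), for 0.2 s.
At the end, for the whole second after the job is handed in: The bolt lies through the disc's slot and the keeper, within 4 mm of fully home, down in its guide and at rest; the disc's slot is in line with it (within 0.12 rad) (all of step 2 and angle between the x axis of disc_centre and the x axis of testbox, either way round below 0.12 rad and linear speed of bolt below 0.01 m/s); the robot touches nothing.
It fails at once if the bolt is lifted (any end more than about 8 mm off its guide) (z of bolt in the frame of testbox above 0.058 m or z of bolt_nose in the frame of testbox above 0.065 m).
It fails at once if the bottle, the pot or the screwdriver is moved by more than 15 mm (distance of any of bottle_mid, pot_mid, screwdriver from where it was at the start of the episode above 0.015 m).
It also fails if it takes over 48 s, if anything falls off the work surface, if the arm or the gripper's body presses on something with over 40 N, if the wrist force passes 120 N, or if a joint passes its speed limit or range.

## Working session

There is one attempt and no reset: what is moved stays moved. The work goes in short steps, Python scripts to look and compute and a tool call to move; the robot and the scene stay as the last step left them, time stands still between calls to the robot, and variables do not carry over. Pictures are saved under pics/ and viewed, about 8 in all and at most 12, crops included, and the job is handed in when it is done.

Besides the shell and the picture viewer there is one more tool, called as name(argument=value, ...), one argument or row to a line, values as JSON. step_arm: Moves the arm, as the interface text tells. Its arguments: {"type":"object","properties":{"series":{"type":"array","items":{"type":"array","items":{"type":"array","items":{"type":"number"}}}},"force":{"type":"number"}},"required":["series"]}

```bash
mkdir -p pics; cat > h.py <<'E'
import numpy as np, cv2
from station import sense, vision, hand_in
def grab(n):
    f=vision.grab_frame(n); im=f["image"]; h=im.shape[0]
    fl=h/2/np.tan(np.radians(f["vertical_fov"])/2)
    K=np.array([[fl,0,f["cx"]],[0,fl,f["cy"]],[0,0,1]])
    return im,K,np.array(f["rvec"],float),np.array(f["tvec"],float)
def px2w(c,uv,z):
    im,K,r,t=c; R=cv2.Rodrigues(r)[0]
    d=R.T@np.linalg.inv(K)@np.array([uv[0],uv[1],1.]); o=-R.T@t
    return o+d*(z-o[2])/d[2]
def proj(c,P):
    return cv2.projectPoints(np.array(P,float).reshape(-1,3),c[2],c[3],c[1],None)[0].reshape(-1,2)
def save(n,im,s=1):
    cv2.imwrite("pics/"+n,cv2.resize(im[:,:,::-1],None,fx=s,fy=s,interpolation=cv2.INTER_CUBIC))
E
python3 - <<'E'
from h import *
for n in("top","scene"):
    c=grab(n); save(n+"0.png",c[0],1.5); R=cv2.Rodrigues(c[2])[0]; print(n,-R.T@c[3],c[1][0,0],c[1][:2,2])
s=sense(); print(s["tool_pos"],s["orientation"],s["clock"],s["grip_width"]); print(cv2.Rodrigues(np.array(s["orientation"]))[0].round(3))
E
```

```text
top [ 0.35432658 -0.01465228  1.6110358 ] 481.7051084183762 [251.30850268 190.58037462]
scene [1.15853456 0.67631555 1.12635399] 475.0135664455871 [255.51737916 191.4045645 ]
[0.18191678 0.59721336 0.23025925] [-1.3357708  -0.98728962  0.99017126] 0.1 0.08537360069725024
[[ 0.292 -0.001 -0.957]
 [ 0.957 -0.002  0.292]
 [-0.002 -1.     0.   ]]
```

View pics/top0.png

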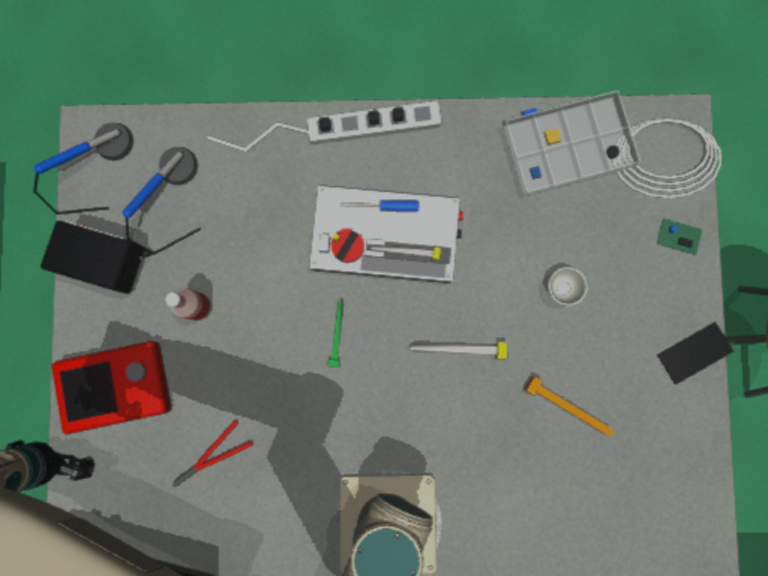

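View pics/scene0.png

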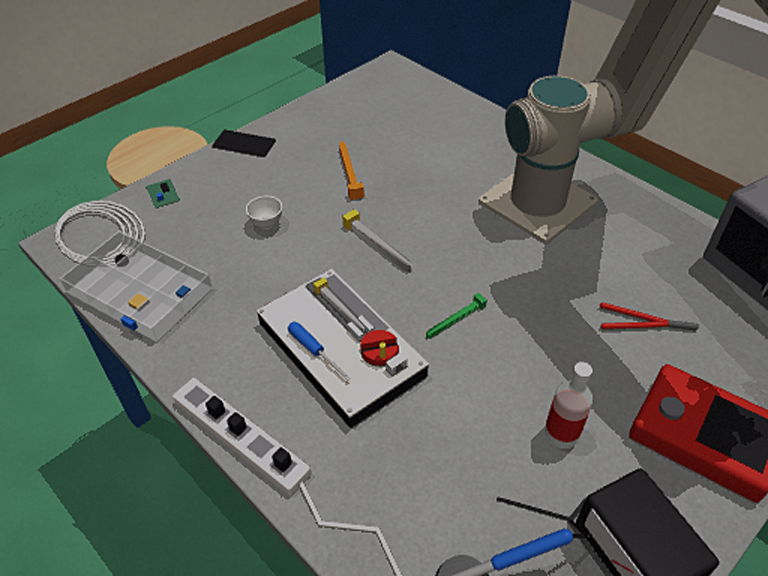

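Bolt candidates (top view, 1.5x pixels):
- green at (335,340)
- orange at (570,405)
- large steel with yellow head, on the bench, at (470,349)
- small steel with yellow head, in the guide, head at (436,253)

The bolt is the last one: right colour, and the smaller of the two. I'll check it in a crop.

```bash
python3 - <<'E'
from h import *
c=grab("top"); np.savez("top.npz",im=c[0],K=c[1],r=c[2],t=c[3])
save("crop.png",c[0][118:193,200:315],6.5)
c=grab("scene"); np.savez("scene.npz",im=c[0],K=c[1],r=c[2],t=c[3])
E
```

```text
(no output)
```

View pics/crop.png

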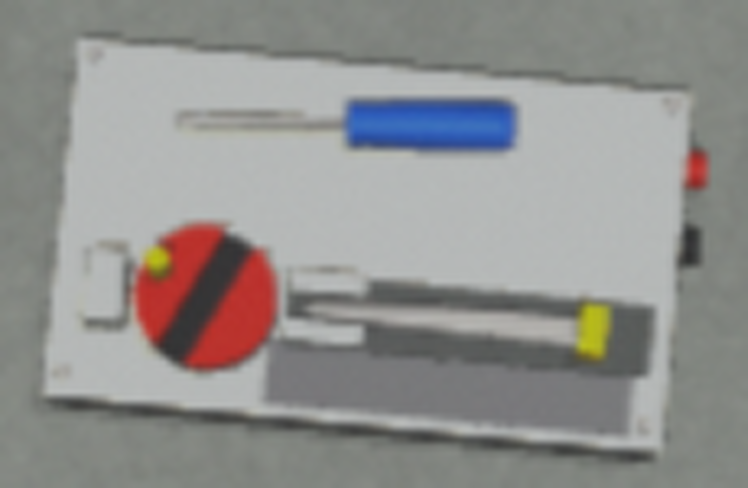

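The crop shows the small yellow-headed bolt in the guide (head at 593,330), the red disc (206,297) with its slot and peg (157,262), the keeper at (105,285) and the screwdriver clear at the top.

```bash
cat >> h.py <<'E'
def load(n):
    d=np.load(n); return d["im"],d["K"],d["r"],d["t"]
E
python3 - <<'E'
from h import *
from scipy.optimize import least_squares
c=load("top.npz")
f=lambda u,v:((u+.5)/6.5-.5+200,(v+.5)/6.5-.5+118)
px=[(80,38),(690,92),(660,450),(43,397),(206,297)]
B=[(.08,-.13,.045),(-.235,-.13,.045),(-.235,.055,.045),(.08,.055,.045),(0,0,.065)]
W=np.array([px2w(c,f(*p),b[2])[:2] for p,b in zip(px,B)])
def T(q,b): 
    ca,sa=np.cos(q[2]),np.sin(q[2]); b=np.array(b); return np.c_[q[0]+ca*b[:,0]-sa*b[:,1],q[1]+sa*b[:,0]+ca*b[:,1]]
s=least_squares(lambda q:(T(q,B)-W).ravel(),[.6,.05,1.5]); q=s.x
print(q,s.fun.round(4)); np.save("q.npy",q)
R=np.array([[np.cos(q[2]),-np.sin(q[2])],[np.sin(q[2]),np.cos(q[2])]])
def box(p,z): return (R.T@(px2w(c,f(*p),z)[:2]-q[:2])).round(4)
pg=box((157,262),.098); print("peg",pg,np.hypot(*pg),"ang",np.arctan2(pg[1],pg[0])+np.pi/2)
a,b=box((237,245),.065),box((174,353),.065); print("slot",np.arctan2(*(a-b)[::-1]))
print("head front/rear top",box((579,329),.074),box((608,331),.074),"nose",box((300,308),.057))
st=sense(); M=cv2.Rodrigues(np.array(st["orientation"]))[0]
print("tool x yaw",np.arctan2(M[1,0],M[0,0]))
for b in [(.06,-.026),(.035,-.03),(-.225,0)]: print(b,q[:2]+R@b)
E
```

```text
[0.60055649 0.07950116 1.47041981] [-0.0001  0.0016  0.0004 -0.0015 -0.0009 -0.0016  0.0004  0.0014  0.0002
  0.0001]
peg [ 0.023  -0.0099] 0.025040167731067618 ang 1.164331390260627
slot -1.9995329652255813
head front/rear top [-0.1864  0.0011] [-0.2008  0.0009] nose [-0.0471  0.0003]
tool x yaw 1.2750052143360977
(0.06, -0.026) [0.6324381  0.13659374]
(0.035, -0.03) [0.63391277 0.11131875]
(-0.225, 0) [ 0.57800968 -0.1443663 ]
```

step_arm(
  series=[
    [[0,-1,0,-0.94,0],[0,-1,0,-0.93,0],[0,-0.5,0,0,0],[0,0,0,0,0],[0,0,0,0,0]],
  ],
  force=40,
)

```text
clock: 0.62
tool_pos: [0.1826, 0.5987, 0.3332]
orientation: [-1.253, -1.138, 1.132]
contact_force: [-0.5, 0.2, 0.1]
grip_width: 0.0257
```

```bash
cat >> h.py <<'E'
def plan(bx,by,z):
    """shift in tool units to TCP target given in box frame"""
    q=np.load("q.npy"); s=sense(); M=cv2.Rodrigues(np.array(s["orientation"]))[0]
    ca,sa=np.cos(q[2]),np.sin(q[2]); p=np.array(s["tool_pos"])
    w=np.array([q[0]+ca*bx-sa*by,q[1]+sa*bx+ca*by,z]); d=p[:2]-q[:2]
    print("box now",(ca*d[0]+sa*d[1]).round(4),(-sa*d[0]+ca*d[1]).round(4),p[2].round(4),"yaw err",(np.arctan2(M[1,0],M[0,0])-q[2]).round(3),
      "units",(M.T@(w-p)/.04).round(2),"F",np.round(s["contact_force"],1),"j",np.round(s["joint_pos"],2),"g",round(s["grip_width"],3),"t",s["clock"])
E
python3 -c "
from h import *
plan(.05,.05,.2)"
```

```text
box now 0.4747 0.4679 0.3332 yaw err 0.0 units [-10.63   3.3  -10.44] F [-0.5  0.2  0.1] j [1.17 0.24 0.14 1.47 0.   1.27] g 0.026 t 0.6167
```

step_arm(
  series=[
    [[-1,0,-1,0,0],[-1,0,-1,0,0],[-1,0,-1,0,0],[-1,0,-1,0,0],[-1,0,-1,0,0],[-1,0,-1,0,0],[-1,0,-1,0,0],[-1,0,-1,0,0],[-1,0,-1,0,0],[-1,0,-1,0,0]],
  ],
)

```text
clock: 1.45
tool_pos: [0.4458, 0.273, 0.3292]
orientation: [-1.254, -1.132, 1.138]
contact_force: [-0.2, 0.6, 0.6]
grip_width: 0.0001
```

step_arm(
  series=[
    [[0,0.8,0,-0.91,0],[0,0.8,0,-0.91,0],[0,0.8,0,-0.91,0],[0,0.7,0,-0.91,0],[0,0,0,-0.91,0],[0,0,0,-0.9,0],[0,0,0,0,0],[0,0,0,0,0],[0,0,0,0,0]],
  ],
)

```text
clock: 2.2
tool_pos: [0.4455, 0.2751, 0.2067]
orientation: [-0.949, -1.545, 1.546]
contact_force: [-0.7, -0.2, 0.3]
grip_width: -0.0003
```

```bash
python3 -c "
from h import *
plan(.055,.006,.13)
c=grab('wrist');save('w1.png',c[0],1.2)
c=grab('top');save('t1.png',c[0])"
```

```text
box now 0.1791 0.1738 0.2067 yaw err 0.569 units [-4.87  1.92 -1.86] F [-0.7 -0.2  0.3] j [ 0.43  0.11 -0.28  1.18  0.   -0.04] g -0.0 t 2.2
```

View pics/w1.png

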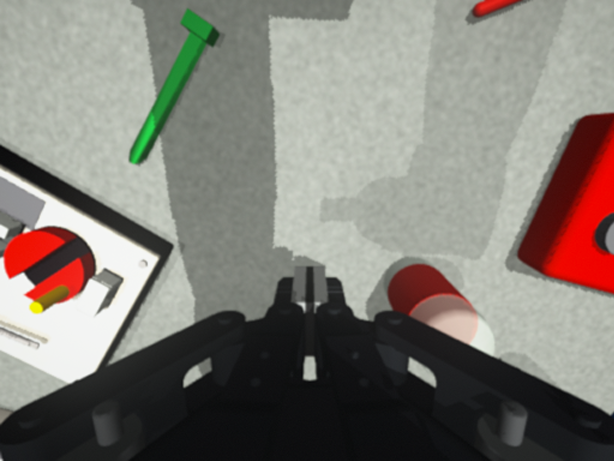

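step_arm(
  series=[
    [[-0.7,0,-0.27,0,0],[-0.7,0,-0.27,0,0],[-0.7,0,-0.27,0,0],[-0.7,0,-0.27,0,0],[-0.7,0.3,-0.27,0,0],[-0.7,0.5,-0.27,0,0],[-0.67,0.6,-0.24,0,0],[0,0.5,0,0,0],[0,0,0,0,0],[0,0,0,0,0]],
  ],
)

```text
clock: 3.13
tool_pos: [0.5993, 0.1352, 0.1302]
orientation: [-0.946, -1.544, 1.547]
contact_force: [1.1, 0.6, 0.3]
grip_width: 0.0003
```

```bash
python3 -c "
from h import *
plan(.05,.005,.08)
c=grab('wrist');save('w2.png',c[0],1.2)"
```

```text
box now 0.0552 0.0069 0.1302 yaw err 0.57 units [-0.14  1.25  0.03] F [1.1 0.6 0.3] j [ 0.12  0.33 -0.18  1.07  0.   -0.35] g 0.0 t 3.1333
```

View pics/w2.png

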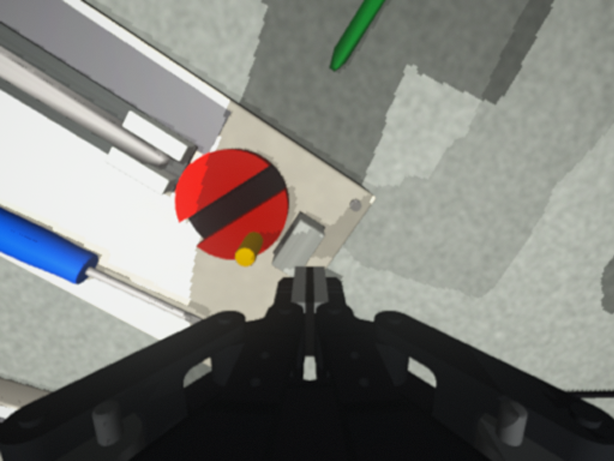

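The wrist view shows the peg top at (245,257), the disc centre near (232,203), and the fingers to the keeper's side of the peg. I'll check these against the box fit.

```bash
python3 -c "
from h import *
q=np.load('q.npy');R=np.array([[np.cos(q[2]),-np.sin(q[2])],[np.sin(q[2]),np.cos(q[2])]])
c=grab('wrist')
for p,z in(((245,257),.098),((232,203),.065),((290,268),.13),((330,268),.13)):
    w=px2w(c,(p[0]/1.2,p[1]/1.2),z); print(p,(R.T@(w[:2]-q[:2])).round(4))
s=sense();print(proj(c,[s['tool_pos']])*1.2)
"
```

```text
(245, 257) [ 0.0254 -0.0122]
(232, 203) [0.001  0.0012]
(290, 268) [0.0449 0.008 ]
(330, 268) [0.0607 0.0181]
[[307.45071191 287.11796374]]
```

step_arm(
  series=[
    [[-0.1,0.5,0,0,0],[0,0.5,0,0,0],[0,0.25,0,0,0],[0,0,0,0,0],[0,0,0,0,0],[-0.1,0,0,0,0],[-0.1,0,0,0,0],[-0.1,0,0,0,0],[-0.1,0,0,0,0],[-0.1,0,0,0,0]],
  ],
)

```text
clock: 4.07
tool_pos: [0.6139, 0.1173, 0.083]
orientation: [-0.947, -1.557, 1.538]
contact_force: [1.9, 10.6, 1.3]
grip_width: -0.0003
```

step_arm(
  series=[
    [[-0.1,0,0,0,0],[-0.1,0,0,0,0],[-0.1,0,0,0,0],[-0.1,0,0,0,0],[0,0,0,0,0],[0,0,0,0,0]],
  ],
)

```text
clock: 4.57
tool_pos: [0.6192, 0.0994, 0.0818]
orientation: [-0.95, -1.547, 1.547]
contact_force: [-0.1, 1.1, -0.1]
grip_width: 0.0003
```

```bash
python3 -c "
from h import *
plan(.002,.0,.08)
c=grab('wrist');save('w3.png',c[0],1.2)"
```

```text
box now 0.0216 -0.0166 0.0818 yaw err 0.571 units [-0.19  0.05  0.61] F [-0.1  1.1 -0.1] j [ 0.06  0.39 -0.2   0.98 -0.   -0.41] g 0.0 t 4.5667
```

View pics/w3.png

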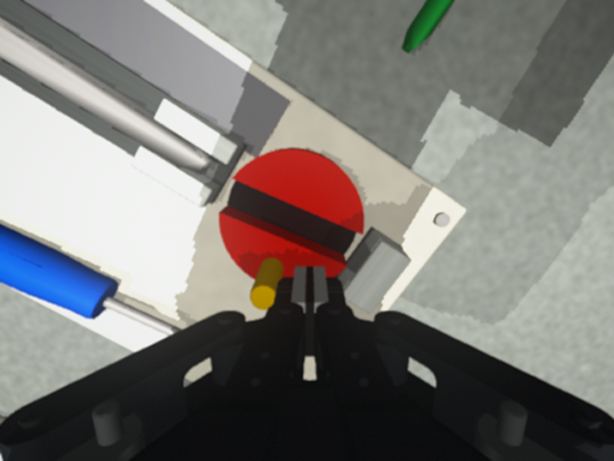

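The disc has turned. The slot now runs from (228,194) to (357,241), with the peg top at (263,296), so some turn remains.

```bash
cat >> h.py <<'E'
def ang(c,peg,a,b,s=1.2):
    q=np.load("q.npy");R=np.array([[np.cos(q[2]),-np.sin(q[2])],[np.sin(q[2]),np.cos(q[2])]])
    f=lambda p,z:R.T@(px2w(c,(p[0]/s,p[1]/s),z)[:2]-q[:2])
    p=f(peg,.098); d=f(b,.065)-f(a,.065); print("peg",p.round(4),np.arctan2(p[1],p[0])+np.pi/2,"slot",np.arctan2(d[1],d[0]))
E
python3 -c "
from h import *
c=grab('wrist'); ang(c,(263,296),(234,182),(361,230)); ang(c,(263,296),(221,208),(348,259))"
```

```text
peg [ 0.0045 -0.0239] 0.1858587652811181 slot 0.2012890455279759
peg [ 0.0045 -0.0239] 0.1858587652811181 slot 0.17096387184990863
```

step_arm(
  series=[
    [[-0.06,0,0,0,0],[-0.05,0,0,0,0],[0,0,0,0,0],[0,0,0,0,0],[0,0,0,0,0]],
  ],
)

```text
clock: 5.08
tool_pos: [0.6197, 0.0958, 0.0809]
orientation: [-0.947, -1.545, 1.548]
contact_force: [-2.5, 1.8, 2.4]
grip_width: -0.0002
```

```bash
python3 -c "
from h import *
plan(.002,.0,.08)
c=grab('wrist');np.savez('w4.npz',im=c[0],K=c[1],r=c[2],t=c[3]);save('w4.png',c[0][100:270,150:350],3)"
```

```text
box now 0.0181 -0.0174 0.0809 yaw err 0.571 units [-0.1   0.02  0.58] F [-2.5  1.8  2.4] j [ 0.05  0.39 -0.2   0.98 -0.   -0.42] g -0.0 t 5.0833
```

View pics/w4.png

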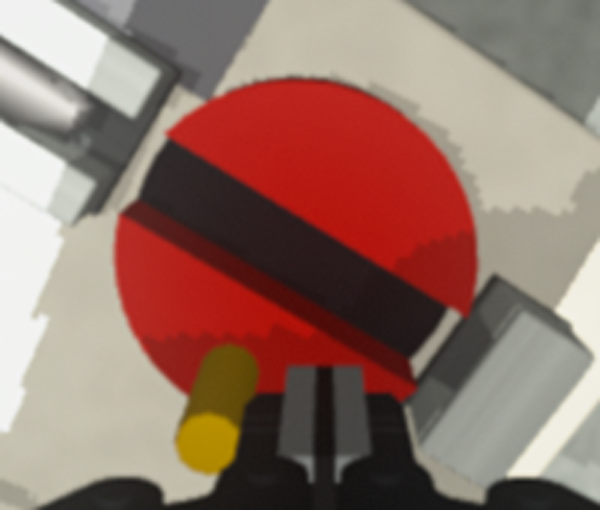

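Crop: slot upper edge runs (168,133)→(465,315), and the peg top is at (208,443).

```bash
python3 -c "
from h import *
c=load('w4.npz'); g=lambda u,v:((u+.5)/3-.5+150,(v+.5)/3-.5+100)
ang(c,g(208,443),g(168,133),g(465,315),1); ang(c,g(208,443),g(122,213),g(414,387),1); ang(c,g(208,443),g(-0,-0),g(182,72),1)"
```

```text
peg [ 0.0012 -0.0252] 0.04806818010145664 slot 0.010274221870044526
peg [ 0.0012 -0.0252] 0.04806818010145664 slot 0.007360801007817593
peg [ 0.0012 -0.0252] 0.04806818010145664 slot 0.19667105986410024
```

step_arm(
  series=[
    [[0.15,0,0,0,0],[0.15,-0.4,0,0,0],[0,-0.8,0,0,0],[0,-0.6,0,0.91,0],[0,0,0,0.91,0],[0,0,0,0.91,0],[0,0,0,0.91,0],[0,0,0,0.91,0],[0,0,0,0.9,0],[0,0,0,0,0]],
  ],
)

```text
clock: 5.97
tool_pos: [0.6164, 0.1063, 0.1537]
orientation: [-1.258, -1.135, 1.133]
contact_force: [1.0, -0.0, -0.2]
grip_width: -0.0001
```

```bash
python3 -c "
from h import *
plan(-.23,.0,.15)"
```

```text
box now 0.0282 -0.0131 0.1537 yaw err -0.001 units [-6.46  0.1   0.32] F [ 1.  -0.  -0.2] j [ 0.07  0.32 -0.13  1.11 -0.    0.17] g -0.0 t 5.9667
```

step_arm(
  series=[
    [[-0.72,0,0.04,0,0],[-0.72,0,0.04,0,0],[-0.72,0,0.04,0,0],[-0.72,0,0.04,0,0],[-0.72,0,0.04,0,0],[-0.72,0,0.04,0,0],[-0.72,0,0.04,0,0],[-0.72,0,0.04,0,0],[-0.7,0,0,0,0],[0,0,0,0,0]],
  ],
)

```text
clock: 6.8
tool_pos: [0.5774, -0.1544, 0.1537]
orientation: [-1.261, -1.133, 1.135]
contact_force: [-0.3, 0.7, 0.4]
grip_width: 0.0001
```

```bash
python3 -c "
from h import *
plan(-.23,.0,.057)
c=grab('wrist');save('w5.png',c[0],1.2)"
```

```text
box now -0.2351 -0.0004 0.1537 yaw err -0.002 units [0.14 2.42 0.02] F [-0.3  0.7  0.4] j [-0.37  0.28 -0.2   1.1  -0.   -0.27] g 0.0 t 6.8
```

View pics/w5.png

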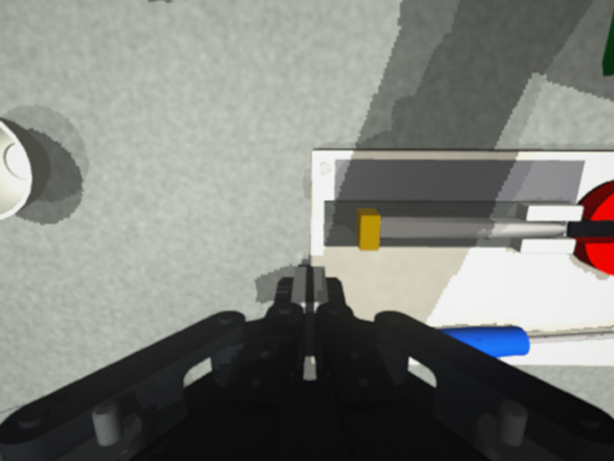

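The bolt head's rear face is at (358,230), ahead of the fingers, and the slot is visibly in line with the bolt. Descending behind the head.

step_arm(
  series=[
    [[0.1,0.6,0,0,0],[0,0.6,0,0,0],[0,0.6,0,0,0],[0,0.4,0,0,0],[0,0.18,0,0,0],[0,0,0,0,0],[0,0,0,0,0]],
  ],
)

```text
clock: 7.43
tool_pos: [0.5776, -0.1449, 0.0584]
orientation: [-1.255, -1.136, 1.136]
contact_force: [0.2, -0.7, 0.2]
grip_width: -0.0004
```

```bash
python3 -c "
from h import *
plan(-.12,.0,.057)
q=np.load('q.npy');R=np.array([[np.cos(q[2]),-np.sin(q[2])],[np.sin(q[2]),np.cos(q[2])]])
c=grab('wrist');save('w6.png',c[0],1.2)
im=cv2.cvtColor(c[0],cv2.COLOR_RGB2HSV);m=cv2.inRange(im,(18,150,80),(35,255,255));n,l,st,ce=cv2.connectedComponentsWithStats(m)
for i in range(1,n):
  if st[i,4]>60: print(st[i],ce[i],[(R.T@(px2w(c,(u,ce[i][1]),.074)[:2]-q[:2])).round(4) for u in(st[i,0],st[i,0]+st[i,2])])"
```

```text
box now -0.2255 0.0004 0.0584 yaw err 0.002 units [ 2.64  0.03 -0.01] F [ 0.2 -0.7  0.2] j [-0.35  0.37 -0.3   0.91 -0.   -0.26] g -0.0 t 7.4333
[ 301  210   36   58 1674] [317.30227001 236.4432497 ] [array([-0.2033,  0.0086]), array([-0.1853,  0.0087])]
```

step_arm(
  series=[
    [[0.15,0,0,0,0],[0.2,0,0,0,0],[0.2,0,0,0,0],[0.2,0,0,0,0],[0.2,0,0,0,0],[0.2,0,0,0,0]],
  ],
)

```text
clock: 7.98
tool_pos: [0.5824, -0.099, 0.0588]
orientation: [-1.256, -1.136, 1.135]
contact_force: [-0.3, -2.8, 2.5]
grip_width: 0.0002
```

step_arm(
  series=[
    [[0.2,0,0,0,0],[0.2,0,0,0,0],[0.2,0,0,0,0],[0.2,0,0,0,0],[0.2,0,0,0,0],[0,0,0,0,0],[0,0,0,0,0]],
  ],
)

```text
clock: 8.57
tool_pos: [0.585, -0.0582, 0.0575]
orientation: [-1.252, -1.136, 1.136]
contact_force: [0.4, 0.7, -0.5]
grip_width: 0.0002
```

```bash
python3 -c "
from h import *
plan(-.105,.0,.057)
c=grab('wrist');save('w6.png',c[0],1.2)"
```

```text
box now -0.1386 0.0017 0.0575 yaw err 0.002 units [ 0.84  0.01 -0.04] F [ 0.4  0.7 -0.5] j [-0.21  0.36 -0.31  0.9   0.   -0.11] g 0.0 t 8.5667
```

View pics/w6.png

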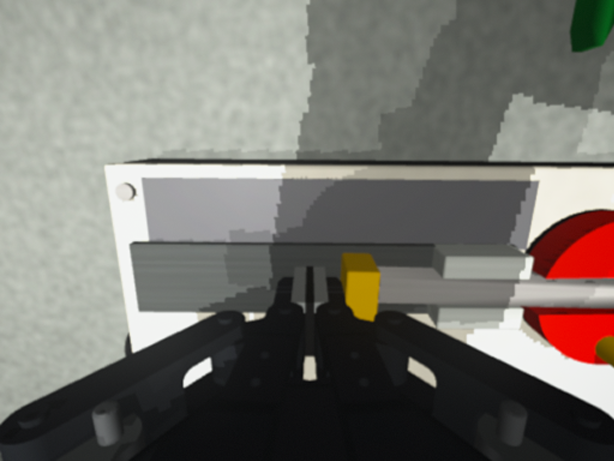

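The head at (360,285) is in front of the fingers, the shaft has entered the slot, and about 55 px (~22 mm) is left to the guide at (433).

step_arm(
  series=[
    [[0.1,0,0,0,0],[0.1,0,0,0,0],[0.1,0,0,0,0],[0.1,0,0,0,0],[0.1,0,0,0,0],[0.1,0,0,0,0],[0,0,0,0,0]],
  ],
)

```text
clock: 9.2
tool_pos: [0.5883, -0.0349, 0.0582]
orientation: [-1.254, -1.136, 1.135]
contact_force: [0.7, -0.6, 0.4]
grip_width: -0.0002
```

step_arm(
  series=[
    [[0.05,0,0,0,0],[0.04,0,0,0,0],[0,0,0,0,0]],
  ],
)

```text
clock: 9.45
tool_pos: [0.5886, -0.032, 0.0582]
orientation: [-1.255, -1.136, 1.135]
contact_force: [-0.3, -2.0, 1.2]
grip_width: -0.0002
```

step_arm(
  series=[
    [[0.04,0,0,0,0],[0.03,0,0,0,0],[0,0,0,0,0]],
  ],
)

```text
clock: 9.7
tool_pos: [0.5889, -0.0294, 0.0582]
orientation: [-1.255, -1.135, 1.135]
contact_force: [-0.9, -1.3, 1.1]
grip_width: -0.0002
```

```bash
python3 -c "
from h import *
plan(-.105,.0,.057)
c=grab('wrist');save('w7.png',c[0],1.2)"
```

```text
box now -0.1095 0.0007 0.0582 yaw err 0.0 units [ 0.11  0.03 -0.02] F [-0.9 -1.3  1.1] j [-0.16  0.36 -0.31  0.9   0.   -0.06] g -0.0 t 9.7
```

View pics/w7.png

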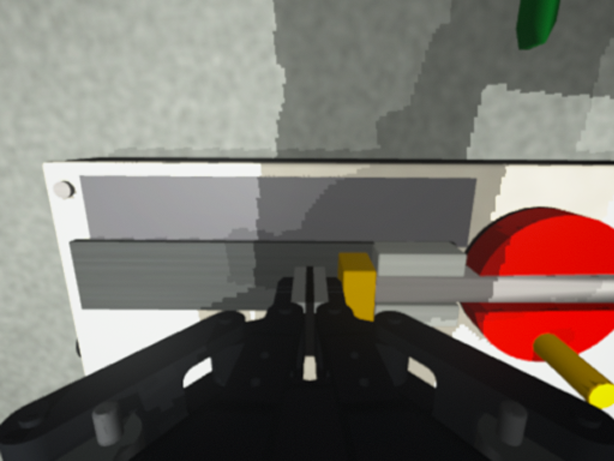

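The head's front edge (375) is nearly on the guide cheeks (377). I'll creep until the force rises.

step_arm(
  series=[
    [[0.03,0,0,0,0],[0,0,0,0,0],[0,0,0,0,0]],
  ],
)

```text
clock: 10.0
tool_pos: [0.589, -0.0283, 0.0581]
orientation: [-1.255, -1.135, 1.135]
contact_force: [0.4, -2.3, 1.4]
grip_width: 0.0001
```

step_arm(
  series=[
    [[0.03,0,0,0,0],[0,0,0,0,0],[0,0,0,0,0]],
  ],
)

```text
clock: 10.25
tool_pos: [0.5891, -0.0271, 0.0582]
orientation: [-1.255, -1.135, 1.135]
contact_force: [-0.6, -1.7, 1.3]
grip_width: 0.0
```

step_arm(
  series=[
    [[0.04,0,0,0,0],[0,0,0,0,0],[0,0,0,0,0]],
  ],
)

```text
clock: 10.5
tool_pos: [0.5891, -0.0269, 0.0582]
orientation: [-1.258, -1.133, 1.137]
contact_force: [-1.2, -5.5, 1.3]
grip_width: 0.0001
```

step_arm(
  series=[
    [[0.04,0,0,0,0],[0,0,0,0,0],[0,0,0,0,0]],
  ],
)

```text
clock: 10.75
tool_pos: [0.5891, -0.0269, 0.0583]
orientation: [-1.26, -1.13, 1.139]
contact_force: [-1.6, -8.6, 1.9]
grip_width: -0.0
```

The TCP has stopped and the force is climbing (8.6 N), so the bolt is home. Backing off, lifting and checking.

step_arm(
  series=[
    [[-0.1,0,0,0,0],[-0.3,0,0,0,0],[-0.4,0,0,0,0],[0,-0.6,0,0,0],[0,-0.7,0,0,0],[0,-0.7,0,0,0],[0,-0.7,0,0,0],[0,0,0,0,0],[0,0,0,0,0],[0,0,0,0,0]],
  ],
)

```text
clock: 11.58
tool_pos: [0.5856, -0.0556, 0.1655]
orientation: [-1.253, -1.135, 1.135]
contact_force: [0.2, 0.4, -0.1]
grip_width: 0.0003
```

```bash
python3 -c "
from h import *
plan(-.105,.0,.057)
c=grab('wrist');np.savez('w8.npz',im=c[0],K=c[1],r=c[2],t=c[3]);save('w8.png',c[0],1.2)"
```

```text
box now -0.136 0.0013 0.1655 yaw err 0.0 units [ 0.77  2.71 -0.04] F [ 0.2  0.4 -0.1] j [-0.2   0.25 -0.2   1.12  0.   -0.11] g 0.0 t 11.5833
```

View pics/w8.png

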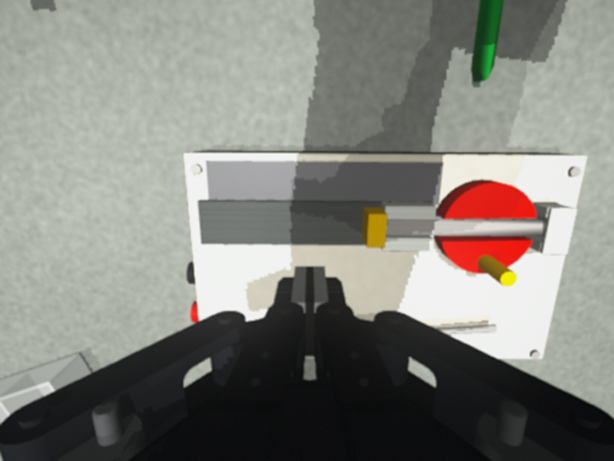

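The bolt passes through the disc (490,215) and under the keeper (555,228), with its head (375,228) against the guide (386). The fingers are clear, so I'm handing in.

```bash
python3 -c "
from h import *
c=load('w8.npz');q=np.load('q.npy');R=np.array([[np.cos(q[2]),-np.sin(q[2])],[np.sin(q[2]),np.cos(q[2])]])
print('head rear',R.T@(px2w(c,(366/1.2,228/1.2),.074)[:2]-q[:2]))
p=R.T@(px2w(c,(508/1.2,279/1.2),.098)[:2]-q[:2]);print('peg',p,np.arctan2(p[1],p[0])+np.pi/2)
print(hand_in())"
```

```text
head rear [-0.0938066  0.0038383]
peg [ 0.00102712 -0.0258521 ] 0.039709744558502846
the job is handed in; nothing more can be done
None
```

The box is locked and the job is handed in; handing in reports no verdict. I turned the disc to line up by pushing its peg. Then I slid the bolt through the disc and under the keeper until its head met the guide. The arm's clock read about 11.6 s of the 48 s allowed.

**Last checks:**
- **Bolt home:** the head's rear face measures box x = -93.8 mm against -94 mm when home. Force rose to 8.6 N with the finger no longer advancing.
- **Disc:** about 0.04 rad from in line, judged by the peg.
- **Gripper:** clear of everything, lifted to z = 0.166 m.

**Disagreement:** the head's y read +3.8 mm in the last wrist picture. The earlier top view gave about +1 mm, and the guide and keeper hold the bolt central. I put it down to reading pixels by eye and did not measure it again.

**Not measured:** I did not re-measure the bottle, the pot and the screwdriver at the end. The arm kept clear of them and no contact showed.

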